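# Find the hidden release notch of a wheel-weight chest and hold its drawer open

### The job

The drawer of the flat red wheel-weight chest opens by a release tongue hidden in a notch somewhere along the sprung edge bar on the chest's front: put a closed fingertip on the bar at its left end (left as the robot sees it), pushing the bar down a little, and sweep along it to the right until you find the notch. Then press the tongue inside the notch fully down, so that the drawer slides out, and finish while still holding the tongue down with the fingertip. Do not touch the drawer itself, and pick up or disturb none of the loose things on the chest and bench.

Things in the scene. Friction and masses are not known exactly. Their poses are not given: they have to be found in the camera images.
- case: Flat red steel chest, fixed, 200 (x) x 460 (y) x 70 mm high. Origin: centre of its underside; x points to its back (its front faces the robot), y to its left as the robot sees it, z up. An aluminium edge bar, 30 mm wide, runs along its front at chest x = -80 mm, bare for |y| < 120 mm; beyond, to |y| = 230, grey fixed end caps cover it, 100 mm above the bench at the top.
- edge_left (a point): Point on the edge bar's flat top at rest, 96 mm above the bench (26 above the chest's top), on its centre line, 20 mm from the left end cap (chest y = +100 mm); always plain bar. The sweep starts here. Axes as the chest's.
- edge_right (a point): Like edge_left, at the right end (chest y = -100 mm). The bar is plain but for one notch: a gap through its full width, 46 mm long in y, square ends, centred anywhere from chest y = +20 to -85 mm, different each time: find it by touch or sight. Beside it, in front and behind, nothing stands above the chest's top (70 mm) except small loose things 65 mm or more behind.
- guard (a joint): How far the edge bar is pushed down, m: 0 at rest, 0.005 at its stop. The whole bar, both sides of the notch, goes down level and springs back; it takes about 1.7 N to start and 4 N at the stop. It reads 0 when a finger is wholly inside the notch.
- release (a joint): How far the release tongue is pushed straight down, m: 0 at rest, 0.010 at its stop. A flat aluminium plate 42 (y) x 30 (x) mm that nearly fills the notch, its top 86 mm above the bench at rest (10 below the bar's top), 76 at the stop. It springs back: 3 N to start, about 7 N fully down. Moving the bar does not move it.
- drawer: The chest's drawer: plain red front 400 mm wide, from 7 to 59 mm above the bench, no handle. The tongue drives it: it slides out (chest -x) by three times the tongue's travel, 30 mm when fully down, and back in when let go. Origin at the chest's origin when shut. Not to be touched.
- socket: Loose steel wrench socket standing on the chest's top, 28 mm across, 40 mm high; origin under its centre. Leave alone.
- bearing: Loose steel ring bearing lying on the chest's top, 48 mm across, 14 mm high. Leave alone.
- jar: Loose small jar standing on the chest's top, 50 mm across, 45 mm high. Leave alone.
- wrench: Loose steel wrench, 200 mm, lying on the bench to the left in front of the chest. Leave alone.
- screwdriver: Loose screwdriver, 200 mm, lying on the bench to the right in front of the chest. Leave alone.
- cup: Loose steel cup, 80 mm across, 70 mm high, standing on the bench left of the chest. Leave alone.
- grease: Loose can, 60 mm across, 90 mm high, standing on the bench right of the chest. Leave alone.

How it is judged:
By the outcome, as a careful person would: the job done as asked, in the order asked, and still so for the second after the job is handed in, while the arm keeps its last pose, push and grip.
It also fails if it takes over 61 s, if anything falls off the work surface, if the arm or the gripper's body presses on something with over 40 N, if the wrist force passes 120 N, or if a joint passes its speed limit or range.

### The arm

A 7-joint arm with a two-finger parallel gripper is mounted at the origin on the work surface. World frame = base frame: x ahead of the robot, y to its left, z up, the work surface at z = 0. Lengths are in m, angles in rad, forces in N, time in s.
With the tool pointing down it reaches from about 0.425 to 1.025 m from the base axis. Payload 3.6 kg.
Tool frame: the origin (TCP) lies on the centre line of the jaws, within the pads' length; the fingertips stand 11 mm ahead of it and the grasp point (between the pads) lies 8 mm behind it (env.tips_ahead is the distance from the TCP to the fingertips, in m); x points along the fingers, y is the direction in which the jaws open and shut, and the axes are right-handed (so a half turn about x gives the same grasp; the last joint's range is limited). The gripper opens to 85 mm and grips with 20 to 120 N. Pads are 22 mm wide; open, the fingers measure 114 mm over their backs; the gripper's body (76 mm by 85 mm) begins 54 mm behind the grasp point. The pads swing forward as they close: fully open they stand 13 mm farther back than shut.
Start: joints at [1.22, 0.591, 0.048, 1.609, -0.033, 0.943, -0.034], TCP at [0.185, -0.701, 0.242] pointing down, gripper open.
Joint ranges: [-2.69, 2.69], [-0.47, 2.24], [-1.27, 1.36], [0.19, 2.51], [-1.53, 4.68], [0.08, 2.07], [-3.09, 3.09]. Speed limits (rad/s): [2.57, 2.57, 3.14, 3.14, 3.14, 3.14, 3.14].

### API

Orientations are given as a rotation vector (axis times angle).
In Python, from station import env gives the robot as it stands. The module is installed in compiled form; this text tells all that it offers.
- The arm moves only by the tool arm_command, never from a script. Its argument "plan" is a list of rows, each an object with "slide": the shift along the world's x, y, z in cm, a list of three; "rotation": the turn, a rotation vector about the world's x, y, z in degrees, a list of three. In form: [{"slide": [x, y, z], "rotation": [rx, ry, rz]}, ...]. A call has 1 to 10 rows; each row is the pose to reach, as a shift and turn from the pose measured when the call began; what a row does not reach only later rows make up. A row lasts 1/12 s, in which the tool goes at most 41.7 mm and 7.16 degrees, less where a joint would pass 70% of its speed; a pose out of reach is approached as far as the arm can. A call with a gripper value outside its range is refused whole. "gripper" is the opening, from 0 (shut) to 1 (fully open), set as the call begins (left out, the last holds). The fingers move at their own pace and stop on an object; "squeeze" is the grip in N (left out, the last holds). Time passes only in rows, so rows that repeat a pose let the fingers close. It gives the time, the measured TCP pose, the force and the opening at its end, in the units of the state.
- env.observe(): the state, without advancing time (a new reading comes with each control period).
- env.grab_frame(name): name is "scene" or "top" or "wrist"; returns a dict with "img" (420x560x3 uint8, blue, green, red), "K" (3x3 intrinsics, pixels), "k1" (the pictures are not rectified: a ray, as slopes to the right and down, at radius r is drawn at 1 + k1 r^2 times it, then the intrinsics apply), "T" (4x4, takes a point from camera to world coordinates). Camera axes: x right, y down, z forward; pixel columns grow to the right and rows downward; lengths in m; the calibration is good to about 2 mm. A picture is of the moment at which its call begins. There is no depth.
- env.job_done(): hands the job in, once; it reports no verdict.
The state is a dict: "t": time; "joints": joint angles; "joint_vel": joint speeds; "tau": joint torques, N m; "ee_pos": TCP position; "ee_rot": TCP orientation; "force": force on the tool from outside, world axes, zero at the start; "torque": the same for the moment, N m; "width": finger opening in m.
Only numpy, scipy, OpenCV 4.12 (cv2) and the standard library are available. Lean on these libraries where they do the work, as an engineer would, in place of code of your own. Each camera call takes 0.05 s, during which the arm holds its last target. There are 200 camera calls.

## Working session

There is one attempt and no reset: what is moved stays moved. The work goes in short steps, Python scripts to look and compute and a tool call to move; the robot and the scene stay as the last step left them, time stands still between calls to the robot, and variables do not carry over. Pictures are saved under pics/ and viewed, about 8 in all and at most 12, crops included, and the job is handed in when it is done.

Besides the shell and the picture viewer there is one more tool, called as name([rows], argument=value, ...), one row to a line, values as JSON. arm_command: Moves the arm, as the interface text tells. Its arguments: {"type":"object","properties":{"plan":{"type":"array"},"gripper":{"type":"number"},"squeeze":{"type":"number"}},"required":["plan"]}

```bash
mkdir -p pics; cat > h.py <<'E'
import numpy as np, cv2
from station import env
def snap(name,fn,crop=None,scale=1):
    f=env.grab_frame(name); im=f['img']
    if crop: x0,y0,x1,y1=crop; im=im[y0:y1,x0:x1]
    if scale!=1: im=cv2.resize(im,None,fx=scale,fy=scale,interpolation=cv2.INTER_CUBIC)
    cv2.imwrite('pics/'+fn,im); np.savez('pics/'+fn+'.npz',**f); return f
def load(fn): return dict(np.load('pics/'+fn+'.npz'))
def pix2w(f,uv,z):
    K,T,k=f['K'],f['T'],float(f['k1'])
    d=np.array([(uv[0]-K[0,2])/K[0,0],(uv[1]-K[1,2])/K[1,1]]); s=d.copy()
    for _ in range(20): s=d/(1+k*(s@s))
    r=T[:3,:3]@np.array([*s,1]); o=T[:3,3]
    return o+r*(z-o[2])/r[2]
def st():
    o=env.observe(); print({k:np.round(o[k],4).tolist() for k in ('t','ee_pos','ee_rot','force','width','joints')})
E
python3 - <<'E'
from h import *
st(); print(env.tips_ahead)
snap('top','top1.png'); snap('scene','scene1.png')
E
```

```text
{'t': 0.0, 'ee_pos': [0.1847, -0.7003, 0.2411], 'ee_rot': [2.0845, 0.2726, -2.0853], 'force': [-0.0643, -0.3158, 0.7975], 'width': 0.0854, 'joints': [1.2195, 0.5921, 0.0483, 1.6099, -0.0333, 0.9427, -0.0337]}
0.011
```

View pics/top1.png

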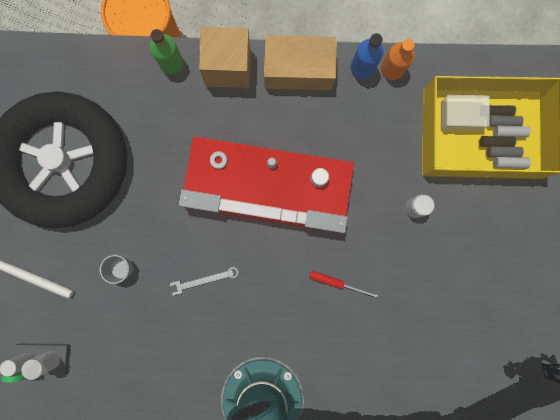

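View pics/scene1.png

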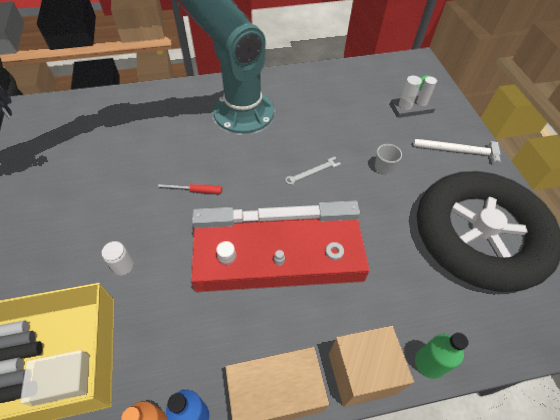

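The top view shows the chest, with the bar from about (220,205) to (306,220) and the notch near (281–297,215). The scene view shows the notch at about (233–257,215). Next is an enlarged crop of each.

```bash
python3 - <<'E'
from h import *
a=load('top1.png')['img'][180:240,170:360]; b=load('scene1.png')['img'][190:290,185:375]
r=lambda i:cv2.resize(i,None,fx=4,fy=4,interpolation=cv2.INTER_CUBIC)[:,:800]
cv2.imwrite('pics/crop.png',r(a))
f=load('top1.png');print(f['T'][:3,3].round(3))
E
```

```text
[ 0.416 -0.016  1.451]
```

View pics/crop.png

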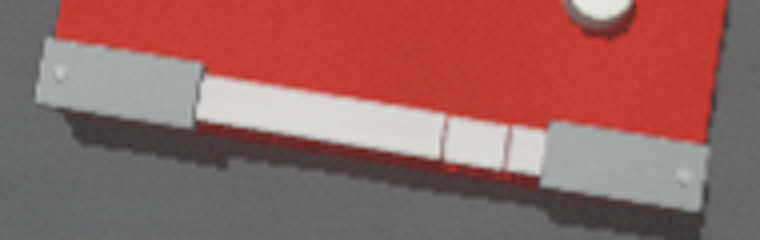

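The crop shows the bar's ends at crop (198,99) and (544,152), and the notch between about (444,137) and (508,147).

```bash
python3 - <<'E'
from h import *
f=load('top1.png')
P=lambda u,v,z:pix2w(f,(170+(u+.5)/4-.5,180+(v+.5)/4-.5),z)
L=P(198,99,.096);R=P(544.5,152,.096)
d=(L-R);n=np.linalg.norm(d);yv=d/n;xv=np.array([yv[1],-yv[0],0]);c=(L+R)/2
print('bar ends',L,R,'len',n,'yaw deg',np.degrees(np.arctan2(-yv[0],yv[1])))
# cap corners z=.1
A=P(49,39,.1);B=P(709,148,.1);C=P(37,102,.1);D=P(700,211,.1)
print('caps',np.linalg.norm(A-B),np.linalg.norm(A-C),np.degrees(np.arctan2(-(A-B)[0],(A-B)[1])),(A+B+C+D)/4)
for q in [(444,137),(508,147)]: print('notch y',(P(*q,.096)-c)@yv)
print('bar c',c,'xv',xv,'edge_left',c+.1*yv,'edge_right',c-.1*yv)
for nme,(u,v),z in [('socket',(272,161),.11),('jar',(320,177),.115)]:
  p=pix2w(f,(u,v),z); print(nme,(p-c)@xv-.08,(p-c)@yv)
for nme,(u,v),z in [('sd',(312,274),.03),('wr',(234,272),.01)]: print(nme,pix2w(f,(u,v),z))
E
```

```text
bar ends [0.53944577 0.12955643 0.096     ] [ 0.50984198 -0.10802157  0.096     ] len 0.23941531090427304 yaw deg -7.1028244109347245
caps 0.45566922850696095 0.043824497681644696 -7.798077477411214 [0.52479946 0.00933323 0.1       ]
notch y -0.050416050211175845
notch y -0.09460428261230894
bar c [0.52464387 0.01076743 0.096     ] xv [ 0.99232584 -0.12365039  0.        ] edge_left [0.53700891 0.11000001 0.096     ] edge_right [ 0.51227883 -0.08846516  0.096     ]
socket 0.05800182214027076 -0.005368501168378994
jar 0.03344130560625275 -0.14060198348147804
sd [ 0.3550006  -0.13367427  0.03      ]
wr [0.35346611 0.08876413 0.01      ]
```

```bash
cat >> h.py <<'E'
from scipy.spatial.transform import Rotation as Rn
YAW=np.radians(-7.4)
yv=np.array([-np.sin(YAW),np.cos(YAW),0]); xv=np.array([np.cos(YAW),np.sin(YAW),0]); C0=np.array([.5247,.0103,.096])
def chest(p): p=np.array(p)-C0; return np.array([p@xv-.08,p@yv,p[2]+.096])
def world(x,y,z): return C0*[1,1,0]+(x+.08)*xv+y*yv+np.array([0,0,z])
def rel(tips):  # slide (cm) & turn (deg) bringing tips to chest xyz, tool down
    o=env.observe(); R=Rn.from_rotvec(o['ee_rot']); tx=np.array([0,0,-1.])
    opts=[]
    for s in (1,-1):
        ty=s*xv; G=Rn.from_matrix(np.c_[tx,ty,np.cross(tx,ty)]); opts.append((G*R.inv()).as_rotvec(degrees=True))
    w=world(*tips)+[0,0,env.tips_ahead]
    print('slide',((w-o['ee_pos'])*100).round(2),'rot',[q.round(2) for q in opts])
def fs():
    o=env.observe(); R=Rn.from_rotvec(o['ee_rot']).as_matrix()
    print('t',o['t'],'tip chest mm',(chest(np.array(o['ee_pos'])+R[:,0]*env.tips_ahead)*1000).round(1),'F',np.round(o['force'],2),'w',o['width'],'j',np.round(o['joints'],2))
E
python3 - <<'E'
from h import *
print(Rn.from_rotvec(env.observe()['ee_rot']).as_matrix().round(3))
rel((-.08,.1,.13)); fs()
E
```

```text
[[-0.001  0.255 -0.967]
 [ 0.002 -0.967 -0.255]
 [-1.    -0.002  0.   ]]
slide [ 35.29  80.98 -10.02] rot [array([-0.08, -0.1 , 67.82]), array([-1.1000e-01,  9.0000e-02, -1.1218e+02])]
t 0.1 tip chest mm [-325.6 -748.5  230.2] F [0.31 0.22 0.19] w 0.08553095458356783 j [ 1.22  0.59  0.05  1.61 -0.03  0.94 -0.03]
```

arm_command([
  {"slide": [2.8,2.8,0],"rotation": [0,0,4]},
  {"slide": [5.6,5.6,0],"rotation": [0,0,8]},
  {"slide": [8.4,8.4,0],"rotation": [0,0,12]},
  {"slide": [11.2,11.2,0],"rotation": [0,0,16]},
  {"slide": [14,14,0],"rotation": [0,0,20]},
  {"slide": [16.8,16.8,0],"rotation": [0,0,24]},
  {"slide": [19.6,19.6,0],"rotation": [0,0,28]},
  {"slide": [22.4,22.4,0],"rotation": [0,0,32]},
  {"slide": [25.2,25.2,0],"rotation": [0,0,36]},
  {"slide": [28,28,0],"rotation": [0,0,40]},
], gripper=0, squeeze=40)

```text
t: 0.93
ee_pos: [0.4654, -0.4186, 0.241]
ee_rot: [1.643, 0.858, -1.646]
force: [1.0, -0.5, -1.0]
width: -0.0
```

```bash
python3 -c "
from h import *
fs();rel((-.08,.1,.13))"
```

```text
t 0.9333 tip chest mm [ -83.6 -433.   230. ] F [ 1.05 -0.51 -1.03] w -2.1122398981111907e-05 j [ 0.78  0.47 -0.17  1.83  0.1   0.85 -0.05]
slide [  7.22  52.81 -10.  ] rot [array([-0.05, -0.16, 27.63]), array([-2.1000e-01,  7.0000e-02, -1.5237e+02])]
```

arm_command([
  {"slide": [0.5,4,0],"rotation": [0,0,3]},
  {"slide": [1.1,8,0],"rotation": [0,0,6]},
  {"slide": [1.6,12,0],"rotation": [0,0,9]},
  {"slide": [2.2,16,0],"rotation": [0,0,12]},
  {"slide": [2.7,20,0],"rotation": [0,0,15]},
  {"slide": [3.3,24,0],"rotation": [0,0,18]},
  {"slide": [3.9,28,0],"rotation": [0,0,21]},
  {"slide": [4.6,32,0],"rotation": [0,0,24]},
  {"slide": [5.2,36,0],"rotation": [0,0,27.6]},
  {"slide": [5.8,40,0],"rotation": [0,0,27.6]},
])

```text
t: 1.77
ee_pos: [0.5231, -0.0169, 0.2408]
ee_rot: [1.301, 1.148, -1.305]
force: [-0.2, -1.3, 1.1]
width: -0.0003
```

arm_command([
  {"slide": [0.4,4,0],"rotation": [0,0,0]},
  {"slide": [0.9,8,0],"rotation": [0,0,0]},
  {"slide": [1.3,11,0],"rotation": [0,0,0]},
  {"slide": [1.4,12.6,-2],"rotation": [0,0,0]},
  {"slide": [1.4,12.7,-5],"rotation": [0,0,0]},
  {"slide": [1.4,12.7,-7],"rotation": [0,0,0]},
  {"slide": [1.4,12.7,-9],"rotation": [0,0,0]},
  {"slide": [1.4,12.7,-10],"rotation": [0,0,0]},
  {"slide": [1.4,12.7,-10],"rotation": [0,0,0]},
])

```text
t: 2.52
ee_pos: [0.5353, 0.1095, 0.1385]
ee_rot: [1.298, 1.151, -1.31]
force: [0.0, 0.7, 0.8]
width: 0.0001
```

```bash
python3 -c "
from h import *
fs();rel((-.08,.1,.13));snap('wrist','w1.png');snap('scene','s2.png',(180,180,380,300),4)"
```

```text
t 2.5167 tip chest mm [-82.4  99.7 127.5] F [0.05 0.75 0.82] w 8.823003385770202e-05 j [-0.04  0.54 -0.33  2.08  0.3   0.58 -0.71]
slide [ 0.23 -0.    0.25] rot [array([ 0.07, -0.47, -0.08]), array([7.5000e-01, 1.2000e-01, 1.7992e+02])]
```

View pics/w1.png

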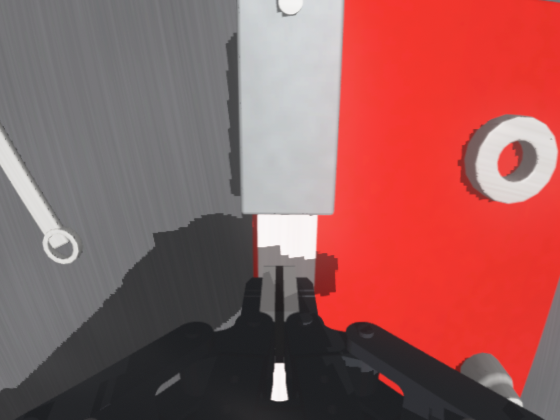

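View pics/s2.png

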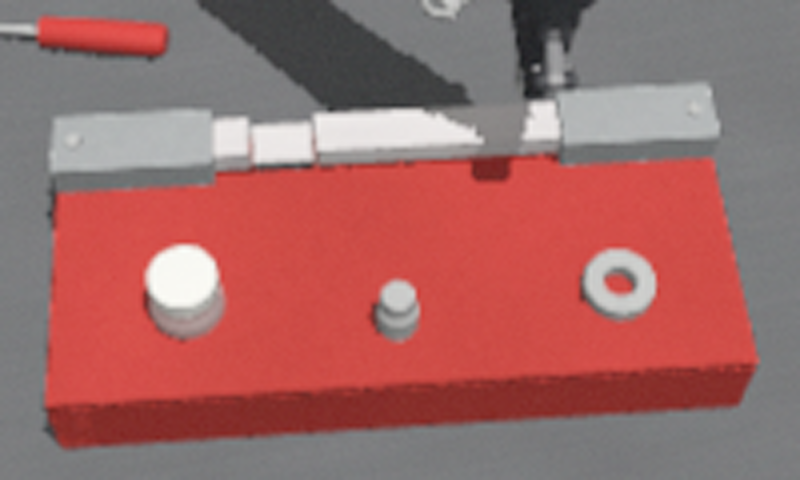

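The wrist view shows the cap end at row 213 and the bar between columns 258 and 317, with the fingers just above the bar at about column 280. The scene crop shows the recessed tongue at (253–313,145). I'm descending to about 2.5 mm into the bar.

```bash
python3 -c "
from h import *
f=load('w1.png')
for q,z in [((258,235),.096),((317,235),.096),((242,213),.1),((333,213),.1)]: print((chest(pix2w(f,q,z))*1000).round(1))"
```

```text
[-93.3 110.3  96. ]
[-63.5 110.4  96. ]
[-100.6  123.4  100. ]
[-56.5 123.6 100. ]
```

arm_command([
  {"slide": [0.2,0,-1],"rotation": [0,-0.4,0]},
  {"slide": [0.2,0,-2],"rotation": [0,-0.4,0]},
  {"slide": [0.2,0,-2.6],"rotation": [0,-0.4,0]},
  {"slide": [0.2,0,-2.6],"rotation": [0,-0.4,0]},
  {"slide": [0.2,0,-2.6],"rotation": [0,-0.4,0]},
])

```text
t: 3.03
ee_pos: [0.5391, 0.11, 0.115]
ee_rot: [1.305, 1.144, -1.301]
force: [0.2, -0.3, 0.7]
width: -0.0
```

```bash
python3 -c "
from h import *
fs()"
```

```text
t 3.0333 tip chest mm [-78.5 100.7 104. ] F [ 0.24 -0.27  0.65] w -2.0314277026344193e-06 j [-0.06  0.57 -0.3   2.09  0.33  0.52 -0.74]
```

arm_command([
  {"slide": [0,0,-0.4],"rotation": [0,0,0]},
  {"slide": [0,0,-0.7],"rotation": [0,0,0]},
  {"slide": [0,0,-0.9],"rotation": [0,0,0]},
  {"slide": [0,0,-1.05],"rotation": [0,0,0]},
  {"slide": [0,0,-1.05],"rotation": [0,0,0]},
  {"slide": [0,0,-1.05],"rotation": [0,0,0]},
])

```text
t: 3.53
ee_pos: [0.5393, 0.11, 0.1047]
ee_rot: [1.305, 1.143, -1.3]
force: [-0.3, 0.1, 2.2]
width: 0.0001
```

```bash
python3 -c "
from h import *
fs()"
```

```text
t 3.5333 tip chest mm [-78.3 100.8  93.7] F [-0.33  0.1   2.23] w 0.00010584277477398651 j [-0.07  0.59 -0.29  2.09  0.34  0.5  -0.75]
```

arm_command([
  {"slide": [-0.1,-0.8,-0.05],"rotation": [0,0,0]},
  {"slide": [-0.21,-1.6,-0.05],"rotation": [0,0,0]},
  {"slide": [-0.31,-2.4,-0.05],"rotation": [0,0,0]},
  {"slide": [-0.42,-3.2,-0.05],"rotation": [0,0,0]},
  {"slide": [-0.52,-4.0,-0.05],"rotation": [0,0,0]},
  {"slide": [-0.62,-4.8,-0.05],"rotation": [0,0,0]},
  {"slide": [-0.73,-5.6,-0.05],"rotation": [0,0,0]},
  {"slide": [-0.83,-6.4,-0.05],"rotation": [0,0,0]},
  {"slide": [-0.94,-7.2,-0.05],"rotation": [0,0,0]},
  {"slide": [-1.04,-8.0,-0.05],"rotation": [0,0,0]},
])

```text
t: 4.37
ee_pos: [0.5287, 0.0292, 0.1042]
ee_rot: [1.305, 1.143, -1.3]
force: [0.7, 1.9, 3.8]
width: -0.0003
```

```bash
python3 -c "
from h import *
fs()"
```

```text
t 4.3667 tip chest mm [-78.4  19.3  93.2] F [0.74 1.93 3.77] w -0.000284415447271826 j [ 0.08  0.57 -0.3   2.14  0.36  0.47 -0.63]
```

Contact holds, with the tip at z 93.2 mm and Fz about 3.8 N. Continuing the sweep towards y ≈ -50 mm.

arm_command([
  {"slide": [-0.09,-0.7,0],"rotation": [0,0,0]},
  {"slide": [-0.18,-1.4,0],"rotation": [0,0,0]},
  {"slide": [-0.27,-2.1,0],"rotation": [0,0,0]},
  {"slide": [-0.36,-2.8,0],"rotation": [0,0,0]},
  {"slide": [-0.46,-3.5,0],"rotation": [0,0,0]},
  {"slide": [-0.55,-4.2,0],"rotation": [0,0,0]},
  {"slide": [-0.64,-4.9,0],"rotation": [0,0,0]},
  {"slide": [-0.72,-5.5,0],"rotation": [0,0,0]},
])

```text
t: 5.03
ee_pos: [0.5213, -0.0266, 0.1041]
ee_rot: [1.305, 1.143, -1.301]
force: [0.2, 2.9, 2.8]
width: 0.0001
```

```bash
python3 -c "
from h import *
fs()"
```

```text
t 5.0333 tip chest mm [-78.6 -37.1  93.1] F [0.15 2.85 2.75] w 0.00012944928703946117 j [ 0.19  0.57 -0.31  2.15  0.37  0.47 -0.53]
```

arm_command([
  {"slide": [-0.05,-0.4,0],"rotation": [0,0,0]},
  {"slide": [-0.1,-0.8,0],"rotation": [0,0,0]},
  {"slide": [-0.16,-1.2,0],"rotation": [0,0,0]},
  {"slide": [-0.21,-1.6,0],"rotation": [0,0,0]},
  {"slide": [-0.26,-2.0,0],"rotation": [0,0,0]},
  {"slide": [-0.29,-2.2,0],"rotation": [0,0,0]},
  {"slide": [-0.29,-2.2,0],"rotation": [0,0,0]},
])

```text
t: 5.62
ee_pos: [0.5172, -0.0505, 0.1036]
ee_rot: [1.304, 1.143, -1.305]
force: [0.8, -0.2, -0.1]
width: 0.0002
```

```bash
python3 -c "
from h import *
fs(); snap('scene','s3.png',(180,180,320,285),5); snap('wrist','w3.png')"
```

```text
t 5.6167 tip chest mm [-79.6 -61.2  92.6] F [ 0.77 -0.18 -0.06] w 0.00022801839490222236 j [ 0.24  0.57 -0.31  2.16  0.38  0.47 -0.5 ]
```

View pics/s3.png

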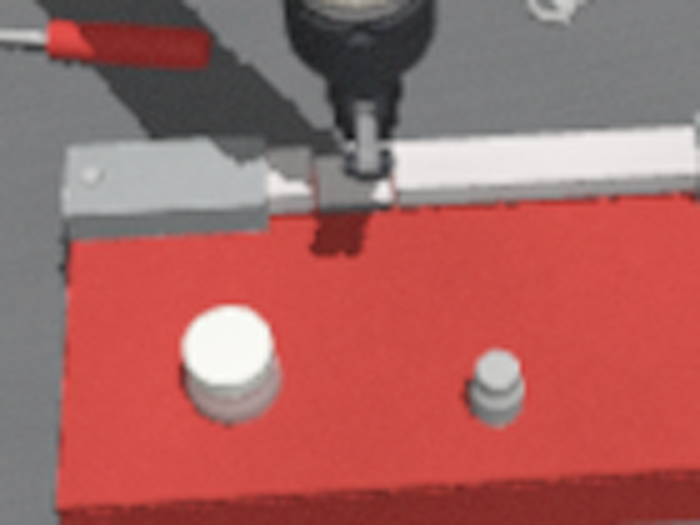

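View pics/w3.png

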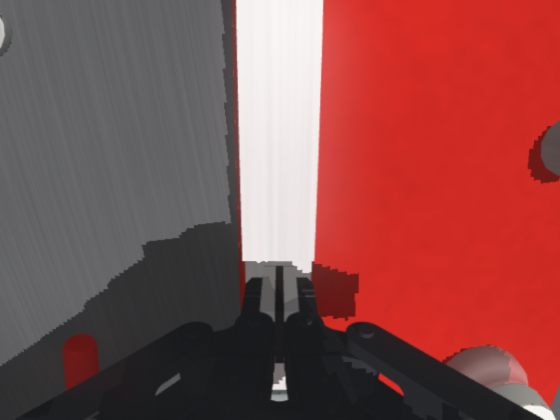

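Force dropped to zero at y ≈ -61 mm, so the finger is in the notch. The scene crop shows the fingertip at (345–388,155) and the notch at about (315–395), so the centre is another ~8 mm to the right. I'll centre the finger, then press.

arm_command([
  {"slide": [-0.06,-0.4,0],"rotation": [0,0,0]},
  {"slide": [-0.1,-0.9,0],"rotation": [0,0,0]},
  {"slide": [-0.1,-0.9,0],"rotation": [0,0,0]},
  {"slide": [-0.1,-0.9,-0.4],"rotation": [0,0,0]},
  {"slide": [-0.1,-0.9,-0.7],"rotation": [0,0,0]},
  {"slide": [-0.1,-0.9,-0.9],"rotation": [0,0,0]},
  {"slide": [-0.1,-0.9,-1.1],"rotation": [0,0,0]},
  {"slide": [-0.1,-0.9,-1.1],"rotation": [0,0,0]},
])

```text
t: 6.38
ee_pos: [0.5168, -0.0584, 0.0925]
ee_rot: [1.304, 1.143, -1.303]
force: [-0.3, -1.0, 4.2]
width: -0.0001
```

```bash
python3 -c "
from h import *
fs()"
```

```text
t 6.3833 tip chest mm [-79.  -69.2  81.5] F [-0.31 -0.99  4.2 ] w -5.196317776742352e-05 j [ 0.25  0.59 -0.3   2.16  0.39  0.44 -0.49]
```

The tongue resists with about 4.2 N at 4.5 mm of travel, as expected. Pressing on to the stop.

arm_command([
  {"slide": [0,0,-0.2],"rotation": [0,0,0]},
  {"slide": [0,0,-0.4],"rotation": [0,0,0]},
  {"slide": [0,0,-0.55],"rotation": [0,0,0]},
  {"slide": [0,0,-0.65],"rotation": [0,0,0]},
  {"slide": [0,0,-0.7],"rotation": [0,0,0]},
  {"slide": [0,0,-0.7],"rotation": [0,0,0]},
  {"slide": [0,0,-0.7],"rotation": [0,0,0]},
])

```text
t: 6.97
ee_pos: [0.5169, -0.0584, 0.087]
ee_rot: [1.303, 1.142, -1.303]
force: [-3.2, 0.0, 17.1]
width: -0.0003
```

```bash
python3 -c "
from h import *
fs(); snap('top','top4.png',(170,170,370,250),4)"
```

```text
t 6.9667 tip chest mm [-78.9 -69.2  76. ] F [-3.17  0.04 17.1 ] w -0.00028645975202724807 j [ 0.24  0.6  -0.29  2.16  0.4   0.43 -0.5 ]
```

View pics/top4.png

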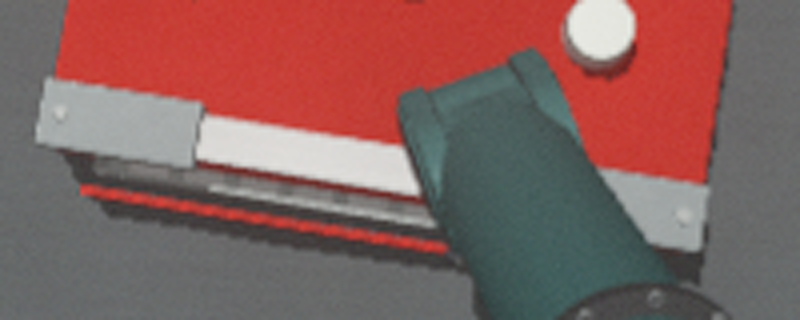

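The top crop shows the drawer front slid out, as the red strip from (85,190) to (450,245). The tip is at 76.0 mm with 17 N, which is the tongue's stop.

```bash
python3 -c "
from h import *
print(env.job_done()); fs()"
```

```text
the job is handed in; nothing more can be done
None
the job is handed in; nothing more can be done
```

The drawer is open, and I handed the job in with the closed fingertip still holding the tongue down.

- **Sweep:** I put the fingertip on the bar at its left end (chest y ≈ +100 mm), pushed it down about 2–3 mm (2–4 N), and swept right. The force fell to zero at y ≈ -61 mm, where the camera images also showed the notch.
- **Press:** I centred the fingertip in the notch at y ≈ -69 mm and pressed the tongue to its stop.
- **Last checks:** Just before hand-in (about 7 s of the 61 s), the tip was at 76.0 mm, which is the tongue's stop height, with 17 N of push. The last top picture shows the drawer slid out.
- **Gaps:** The state could not be read after hand-in. The arm hid the right part of the chest in the last picture, and I took no final picture of all the loose things. The tip did not go below 76 mm, so it stayed above the drawer.
- **Small disagreement:** The wrist and top cameras differed by about 3 mm along the bar, less than the clearance in the notch.

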